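# Carry a head-heavy gauge bar level by its sliding swivel grip

## Robot

A 7-joint arm with a two-finger parallel gripper is mounted at the origin on a cart in front of the work surface, level with it; the furniture and walls round the work are solid. World frame = base frame: x ahead of the robot, y to its left, z up, the work surface at z = 0. Lengths are in mm, angles in degrees, forces in N, time in s.
With the tool pointing down it reaches from about 350 to 900 mm from the base axis. Payload 19.9 kg.
Tool frame: the origin (TCP) lies midway between the tips of the shut fingers; the grasp point (between the pads) lies 19 mm behind it; z points along the fingers, y is the line along which they close (so a half turn about z gives the same grasp; the last joint's range is limited). The gripper opens to 94 mm and grips with 3 to 60 N. Pads are 16 mm wide; open, the fingers measure 119 mm over their backs; the gripper's body (75 mm by 177 mm) begins 78 mm behind the grasp point.
Start: joints at [69.414, 23.915, -0.59, 92.452, 0.269, 63.638, -3.037], TCP at [195.29, -593.682, 182.925] pointing down, gripper open.
Joint ranges: [-161.28, 161.28], [-22.2, 115.67], [-73.04, 71.86], [3.21, 147.25], [-68.34, 248.33], [10.77, 114.83], [-161.83, 161.83]. Speed limits (degrees/s): [108.29, 108.29, 136.94, 136.94, 172.46, 172.46, 172.46].

## Interface

Orientations are given as a 3x3 rotation matrix whose columns are the frame's x, y, z axes.
In Python, from rig import bot, optics, workorder, monitor gives the robot as it stands. Calls block until the motion is done:
- bot.movep(position, orientation): joint-space move of the TCP to a pose.
- bot.movel(position, frame=None, max_speed=150): straight line of the TCP; frame=None keeps the orientation; max_speed is the mean speed in mm/s.
- bot.move_j(angles): joint-space move.
- bot.command_gripper(opening, f_grip=None): finger opening in mm; f_grip is the grip in N (None keeps the last); returns when the fingers have stopped.
- bot.hold(seconds).
- bot.ik(position, orientation): joint angles nearest the present ones, or None.
- optics.read_camera(name): name is "scene" or "side" or "wrist"; returns the picture (384x512x3 uint8, red, green, blue); there is no depth.
- optics.camera_model(name): a dict with "fx", "fy", "cx", "cy" (pixels), "dist" ([k1, k2, p1, p2, k3] as OpenCV has them; the pictures are not rectified), "view" (4x4, takes a point from world to camera coordinates); the wrist camera has in their place "mount" (4x4, takes a point from camera to tool coordinates, whose origin is the TCP and whose axes are the flange's). Camera axes: x right, y down, z forward; pixel columns grow to the right and rows downward; lengths in mm; the calibration is good to about 2 mm. A picture is of the moment at which its call begins: read the wrist's pose just before it. camera_model takes no time and is no camera call.
A pose or a line that the arm cannot do raises bot.Unreachable and nothing moves.
- workorder.sign_off(): hands the job in; it is judged then, once.
Readings, each from a call of its own:
- monitor.read_time_s(): time.
- monitor.read_joint_positions(): joint angles.
- monitor.read_joint_velocities(): joint speeds.
- monitor.read_joint_efforts(): joint torques, N m.
- monitor.read_tool_pos(): TCP position.
- monitor.read_orientation(): TCP orientation.
- monitor.read_wrist_force(): force on the tool from outside, world axes, zero at the start.
- monitor.read_ft_torque(): the same for the moment, N m.
- monitor.read_gripper_width(): finger opening in mm.
- monitor.read_grip_force(): force on a finger pad.
Only numpy, scipy, OpenCV 4.12 (cv2) and the standard library are available. Lean on these libraries where they do the work, as an engineer would, in place of code of your own. Each camera call takes 0.05 s, during which the arm holds its last target. There are 200 camera calls.

## Task

Move the gauge bar with the heavy round head from the storage stand on the left to the empty setup stand on the right. How heavy the head is nobody knows: slide the swivel grip along the bar until the bar hangs level from it (try it only just clear of its stand, a centimetre or two), then lift it well clear and carry it over level, lay it down fully seated in both forks of the setup stand and let go. Hold it by the swivel grip only, never by the bar, the head or the carriage, and do not disturb the tin, the bottle and the abrasive block standing by.

Things in the scene. Friction and masses are not known exactly. Their poses are not given: they have to be found in the camera images.
- grip: Swivel grip standing over the bar, the only place to hold: black upright tab, 28 mm along x, 12 mm thick along y, from 16 to 52 mm above the origin; pinch it across y, fingertips not below the origin. Origin on its pivot, 40 mm above the bar's axis; x along the bar to the head, y along the pivot pin, z up. Grip, carriage and its key weigh 110 g together.
- grip_mid (a point): Middle of the black tab, 36 mm above the pivot. Held there, the bar pitches about the pivot (damped, +-0.9 rad; a weak spring of 0.03 N m/rad keeps the released grip upright) until its centre of mass is under it: with both ends clear, 1 rad for about 50 mm of misplacement. Off balance, only the lighter end lifts at first.
- carriage: Dark steel collar round the bar, 28 mm long, 26 mm wide, 25 mm high, a lug up to the pivot. Slides along the bar against about 6 N of friction and stays put (the bar itself first shifts in its stand until a flange meets a fork, 7 mm either way); move it by pushing the held grip along the bar while the bar lies in its stand. Origin on the pivot, axes of the bar. Fingers must not press on it.
- bar: Square steel bar 14x14x312 mm, 300 g without the head, balanced alone at bar_mid. Origin on its axis where the carriage stands at the start; x along it to the head, z up; spans x = -121 to +191 mm, flanges (26 mm across, 8 mm thick) at x = -117 and +187. Carriage centre travels from x = -50 to +88 mm. Its orientation shows the pitch. Fingers must not press on it.
- bar_mid (a point): Middle of the bar's length on its axis, x = +35 mm in the bar's frame; midway between the two places that lie in the forks (x = -100 and x = +170 mm).
- head: Heavy head fixed on the bar: dark steel cylinder 44 mm across, 40 mm long, x = +110 to +150 mm on the bar. Its mass is unknown (hollow, more or less filled), 50 to 280 g, centred at x = +130 mm. Origin and axes are those of the bar. Fingers must not press on it.
- store_stand: Fixed stand on the left in which the bar lies at the start: plate 300x64x10 mm with two forks. Origin centre of its underside, x along the bar. Forks at x = -135 and +135 mm, 12 mm thick; notch 20 mm wide, floor 43 mm above the bench, straight up to 57 mm, flared out up to 73 mm. A bar lying in it has its axis 50 mm above the bench.
- setup_stand: An identical, empty stand, fixed, on the right: the bar's destination. Origin centre of its underside, x along its length, the bar may lie in it either way round. The bar lies right with bar_mid over the origin within the play of the flanges (about 7 mm either way).
- tin: Bystander: round lidded tin, 62 mm across, 28 mm high; origin centre of its underside.
- bottle: Bystander: small bottle, 29 mm across, 55 mm high; origin centre of its underside.
- block: Bystander: abrasive block 30x62x16 mm; origin centre of its underside.

How it is judged:
By the outcome, as a careful person would: the job done as asked, in the order asked, and still so for the second after the job is handed in, with the robot touching nothing.
It also fails if it takes over 67 s, if anything falls off the work surface, if the arm or the gripper's body presses on something with over 40 N, if the wrist force passes 120 N, or if a joint passes its speed limit or range.

## Working session

There is one attempt and no reset: what is moved stays moved. The work goes in short steps, each a Python script; the robot and the scene stay as the last script left them, time stands still between calls to the robot, and variables do not carry over. Pictures are saved under pics/ and viewed, at most 10 in all, crops included, and the job is handed in when it is done.

```bash
mkdir -p pics; ls; python3 - <<'E'
from rig import bot, optics, workorder, monitor
import cv2
for n in("scene","side"):
    im=optics.read_camera(n); cv2.imwrite(f"pics/{n}0.png",cv2.resize(im[:,:,::-1],(800,600),interpolation=cv2.INTER_CUBIC))
    m=optics.camera_model(n); print(n,m)
print(optics.camera_model("wrist"))
print(monitor.read_orientation(),monitor.read_time_s())
E
```

```text
pics
scene {'fx': 375.5163458476077, 'fy': 375.5163458476077, 'cx': 257.98142439315615, 'cy': 194.85613591716768, 'dist': array([-0.08013861,  0.        ,  0.        ,  0.        ,  0.        ]), 'view': array([[-8.75912858e-01, -4.82434413e-01, -5.80530158e-03,
         4.59879076e+02],
       [-3.73139086e-01,  6.85004748e-01, -6.25728150e-01,
         2.34296954e+02],
       [ 3.05849452e-01, -5.45917148e-01, -7.80019603e-01,
         8.16196409e+02],
       [ 0.00000000e+00,  0.00000000e+00,  0.00000000e+00,
         1.00000000e+00]])}
side {'fx': 376.9297900880868, 'fy': 376.9297900880868, 'cx': 257.4798631135852, 'cy': 193.80494471543096, 'dist': array([-0.06673378,  0.        ,  0.        ,  0.        ,  0.        ]), 'view': array([[ 9.91496118e-01, -1.28192781e-01, -2.24066779e-02,
        -4.74359154e+02],
       [-1.00966297e-01, -6.49134264e-01, -7.53943310e-01,
         1.58552595e+02],
       [ 8.21051470e-02,  7.49794184e-01, -6.56557253e-01,
         9.95120500e+02],
       [ 0.00000000e+00,  0.00000000e+00,  0.00000000e+00,
         1.00000000e+00]])}
{'fx': 310.0900689796969, 'fy': 310.0900689796969, 'cx': 259.3913948458122, 'cy': 191.2027668567585, 'dist': array([-0.03696629,  0.        ,  0.        ,  0.        ,  0.        ]), 'mount': array([[ 8.56974205e-04, -9.62139009e-01, -2.72557869e-01,
         8.10167234e+01],
       [ 9.99999218e-01,  5.76346993e-04,  1.10966383e-03,
         7.67072300e-01],
       [-9.10562952e-04, -2.72558607e-01,  9.62138751e-01,
        -2.00470238e+02],
       [ 0.00000000e+00,  0.00000000e+00,  0.00000000e+00,
         1.00000000e+00]])}
[[ 9.49909985e-01  3.12523328e-01 -4.35403881e-04]
 [ 3.12523619e-01 -9.49909421e-01  1.03865041e-03]
 [-8.89917660e-05 -1.12269839e-03 -9.99999366e-01]] 0.1
```

View pics/scene0.png

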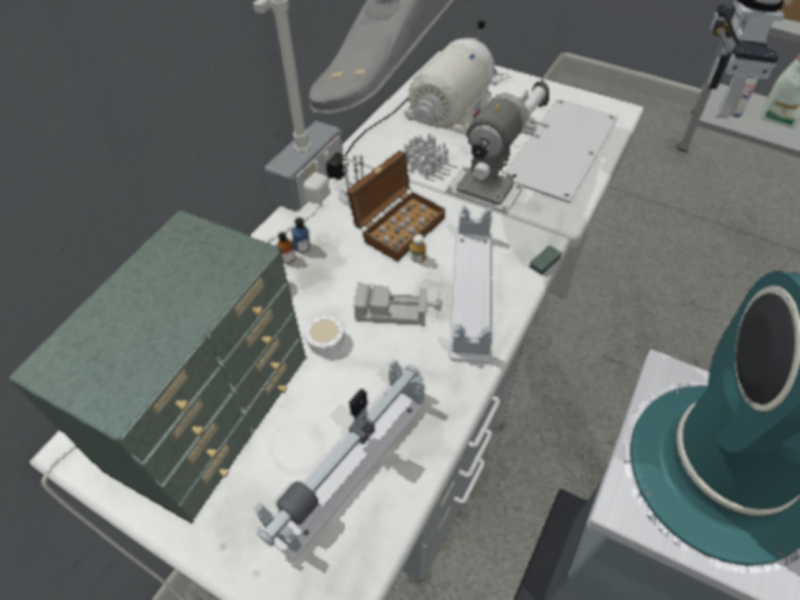

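View pics/side0.png

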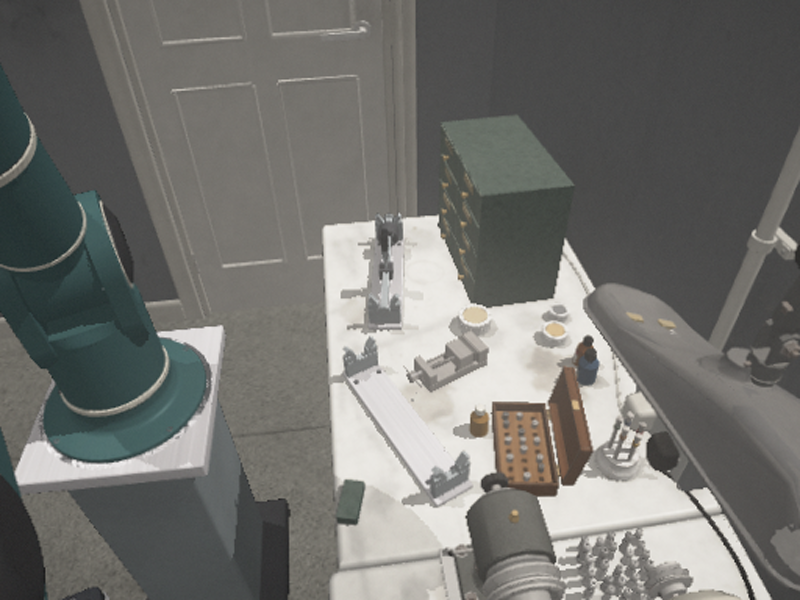

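```bash
cat > h.py <<'E'
import numpy as np, cv2
from rig import bot, optics, workorder, monitor
def cam(n,T=None):
    m=optics.camera_model(n); K=np.array([[m['fx'],0,m['cx']],[0,m['fy'],m['cy']],[0,0,1.]])
    V=m['view'] if n!='wrist' else np.linalg.inv(T@m['mount'])
    return K,m['dist'],V
def tool():
    T=np.eye(4); T[:3,:3]=monitor.read_orientation(); T[:3,3]=monitor.read_tool_pos(); return T
def back(c,uv,z):
    K,d,V=c; p=cv2.undistortPoints(np.array([[uv]],float),K,d)[0,0]
    R=V[:3,:3].T; o=-R@V[:3,3]; r=R@np.array([*p,1]); return o+r*(z-o[2])/r[2]
def proj(c,P):
    K,d,V=c; return cv2.projectPoints(np.array(P,float).reshape(-1,3),cv2.Rodrigues(V[:3,:3])[0],V[:3,3],K,d)[0][:,0]
def down(yaw):  # tool z down, tool y axis (closing) at yaw degrees in world
    a=np.radians(yaw); y=np.array([np.cos(a),np.sin(a),0]); z=np.array([0,0,-1.]); return np.column_stack([np.cross(y,z),y,z])
def bar_lines():
    return
E
python3 - <<'E'
from h import *
s=cam('scene');d=cam('side')
for n,c,uv,z in [("bar head end",s,(268,533),50),("tail end",s,(412,376),50),("head",s,(297,502),50),("tab",s,(359,403),126),
 ("tail side",d,(385,300),60),("headside",d,(389,218),60),("tab side",d,(386,243),126),
 ("set near prongs",s,(459,328),73),("",s,(487,329),73),("set far prongs",s,(462,211),73),("",s,(488,213),73),
 ("side set L prongs",d,(346,350),73),("",d,(375,340),73),("R prongs",d,(433,472),73),("",d,(466,455),73),
 ("tin",s,(325,331),28),("tin",d,(475,315),28),("bottle",s,(418,258),0),("bottle",d,(479,432),0),("block",s,(545,260),16),("block",d,(350,500),16)]:
    print(n,back(c,np.array(uv)*.64,z).round(0))
E
```

```text
bar head end [501. 391.  50.]
tail end [453. 103.  50.]
head [492. 341.  50.]
tab [471. 213. 126.]
tail side [462. 111.  60.]
headside [500. 382.  60.]
tab side [476. 196. 126.]
set near prongs [424.   8.  73.]
 [386. -11.  73.]
set far prongs [ 531. -230.   73.]
 [ 488. -248.   73.]
side set L prongs [384. -19.  73.]
 [434.  -3.  73.]
R prongs [ 487. -267.   73.]
 [ 537. -247.   73.]
tin [621.  84.  28.]
tin [625.  80.  28.]
bottle [ 577. -152.    0.]
bottle [ 580. -159.    0.]
block [ 368. -244.   16.]
block [ 371. -259.   16.]
```

```bash
python3 - <<'E'
from h import *
for y in (-9.5,170.5):
    for p in [(472,208,200),(485,290,107),(485,290,230)]: 
        q=bot.ik(p,down(y)); print(y,p,None if q is None else np.round(q,0))
for y in (23,-157):
    for p in [(440,-70,107),(450,-100,250)]:
        q=bot.ik(p,down(y)); print(y,p,None if q is None else np.round(q,0))
s=cam('scene')
for uv in [(302,358),(193,518),(355,318),(440,310),(424,320)]: print(back(s,np.array(uv)*.64,0).round())
print(optics.camera_model('wrist')['mount'][:3,3])
E
```

```text
-9.5 (472, 208, 200) [ 24.  22. -63. 105.  22.  66. -56.]
-9.5 (485, 290, 107) [  4.  31. -50. 104.  28.  58. -66.]
-9.5 (485, 290, 230) [ 14.  28. -64.  97.  26.  73. -65.]
170.5 (472, 208, 200) [ 23.  22. -62. 105.  21.  66. 125.]
170.5 (485, 290, 107) [ 12.  37. -62. 104.  37.  62. 106.]
170.5 (485, 290, 230) [ 13.  27. -62.  97.  24.  72. 116.]
23 (440, -70, 107) [ 39.  14. -37. 120.  12.  49.  17.]
23 (450, -100, 250) [ 43.   5. -36. 109.   3.  67.  29.]
-157 (440, -70, 107) [  19.   12.  -16.  121.    4.   48. -156.]
-157 (450, -100, 250) [  27.    4.  -19.  109.    1.   67. -150.]
[638. 131.   0.]
[620. 418.   0.]
[606.  21.   0.]
[488. -63.   0.]
[502. -31.  -0.]
[  81.01672343    0.7670723  -200.4702379 ]
```

```bash
cat >> h.py <<'E'
def shot(name,c,lines=()):
    im=optics.read_camera(name)[:,:,::-1].copy(); return im
E
python3 - <<'E'
from h import *
s=cam('scene');d=cam('side')
print(back(s,np.array((485,190))*.64,0).round(),back(d,np.array((490,484))*.64,150).round())
a=np.radians(-71.8)
bot.movep([420*np.cos(a),420*np.sin(a),300],down(-71.8))
q=np.array(monitor.read_joint_positions()); print(q.round(1))
q[0]-=71.8+23; q[2]=0; q[4]=0; bot.move_j(list(q))
p=monitor.read_tool_pos(); print(p)
q=bot.ik([472,208,240],down(-9.5)); print(np.round(q,1))
bot.movep([472,208,240],down(-9.5))
T=tool(); im=optics.read_camera('wrist'); np.savez('w1.npz',T=T,im=im)
cv2.imwrite('pics/w1.png',cv2.resize(im[:,:,::-1],(800,600),interpolation=cv2.INTER_CUBIC)); print(monitor.read_time_s(),monitor.read_wrist_force())
E
```

```text
[ 546. -386.   -0.] [ 541. -341.  150.]
[ 6.90e+01 -3.50e+00 -1.30e+00  1.10e+02 -1.00e-01  7.34e+01 -4.10e+00]
[391.72316211 154.29071355 299.58395077]
[-25.8   9.7  -1.6 103.8   0.3  66.5 -37. ]
4.05 [-0.19970984 -0.05784018  0.10980639]
```

View pics/w1.png

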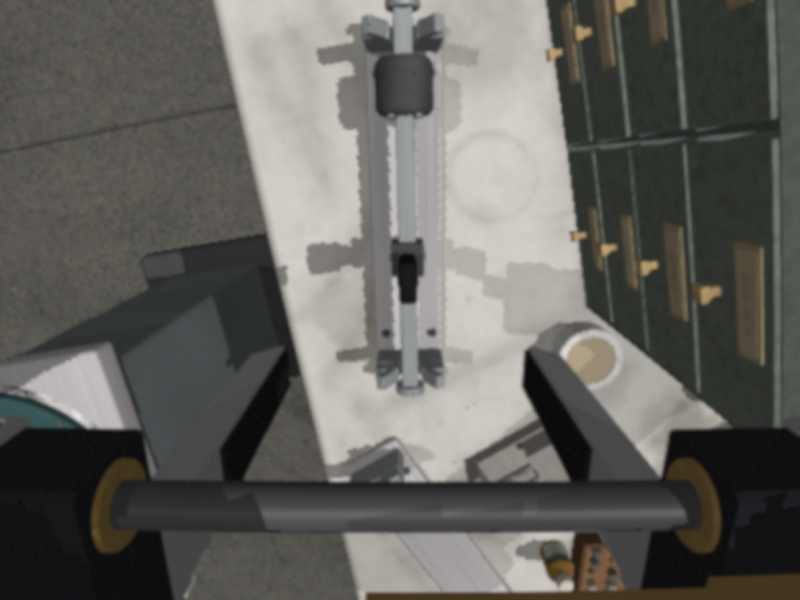

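```bash
python3 - <<'E'
from h import *
w=np.load('w1.npz'); c=cam('wrist',w['T'])
for n,uv,z in [("tail tip",(409,393),57),("barL near carriage",(408,340),57),("bar by head",(405,180),57),("carriage top end head side",(408,240),63),("tab top far edge",(408,256),142),("tab bot edge",(408,300),142),
  ("head near edge",(405,115),60),("head far",(403,56),72),("fork tail",(410,368),57),("fork head",(403,33),57)]:
    print(n,back(c,np.array(uv)*.64,z).round(1))
E
```

```text
tail tip [458.3  92.7  57. ]
barL near carriage [465.4 141.6  57. ]
bar by head [484.2 271.7  57. ]
carriage top end head side [479.1 226.3  63. ]
tab top far edge [479.  228.7 142. ]
tab bot edge [474.4 200.5 142. ]
head near edge [491.9 318.2  60. ]
head far [496.7 356.   72. ]
fork tail [462.9 116.   57. ]
fork head [499.6 374.   57. ]
```

```bash
cat >> h.py <<'E'
Y0=81.6; U=np.array([np.cos(np.radians(Y0)),np.sin(np.radians(Y0)),0])
def force(n=8):
    f=[]
    for _ in range(n): f.append(monitor.read_wrist_force()); bot.hold(0.03)
    return np.mean(f,0)
def snap(k):
    T=tool(); ims={n:optics.read_camera(n) for n in("wrist","side","scene")}; np.savez(f'{k}.npz',T=T,**ims)
E
python3 - <<'E'
from h import *
R=down(Y0-90); g=np.array([476.5,214.2,107])
bot.movep(g+[0,0,55],R); bot.movel(g,R,max_speed=80)
bot.hold(.3); f0=force(); np.save('f0.npy',f0); print('tare',f0)
bot.command_gripper(8,f_grip=35)
print(monitor.read_gripper_width(),monitor.read_grip_force(),force(3))
bot.movel(g+72*U,R,max_speed=50); print('slid',force(3)-f0)
bot.movel(g+72*U+[0,0,16],R,max_speed=20); bot.hold(.8)
print('lift',force()-f0, monitor.read_tool_pos(),monitor.read_time_s()); snap('l1')
z=np.load('l1.npz'); cv2.imwrite('pics/l1.png',np.hstack([cv2.resize(z['wrist'][:230,100:400],(400,307)),cv2.resize(z['side'][100:240,180:320],(400,307),interpolation=2)])[:,:,::-1])
E
```

```text
tare [ 0.21165588 -0.03792336  0.10674906]
11.396136713120265 34.9697881937027 [-1.32658786  0.22151332  1.18209884]
slid [-0.95582379 -5.48976721 -0.71637576]
lift [-0.7388632  -4.70570378 -7.26618598] [486.6099647  284.5298775  122.05131244] 10.9
```

View pics/l1.png

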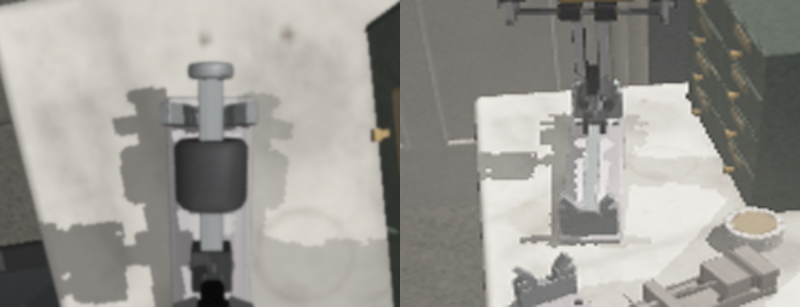

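```bash
python3 - <<'E'
from h import *
f0=np.load('f0.npy'); p=monitor.read_tool_pos()
g=np.array([476.5,214.2,107])
bot.movel(g+66*U+[0,0,16],max_speed=30); bot.hold(1.2)
print('lift',force()-f0, monitor.read_tool_pos(),monitor.read_time_s()); snap('l2')
z=np.load('l2.npz'); 
a=cv2.resize(z['wrist'][:330,130:370],(400,550));b=cv2.resize(z['scene'][200:370,140:300],(400,425),interpolation=2)
b=np.vstack([b,np.zeros((125,400,3),np.uint8)])
cv2.imwrite('pics/l2.png',np.hstack([a,b])[:,:,::-1])
E
```

```text
lift [ 0.07309967 -0.09843265 -5.59502844] [486.1524498  279.48317333 122.99464686] 12.8667
```

View pics/l2.png

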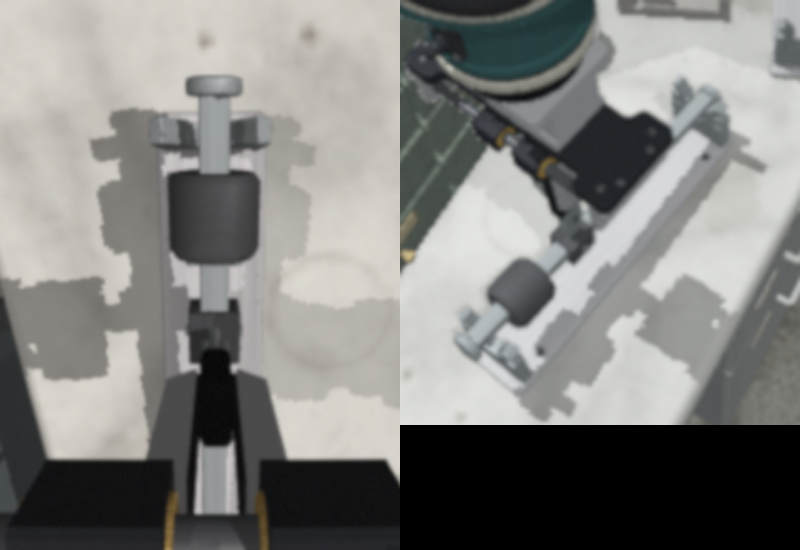

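```bash
python3 - <<'E'
from h import *
z=np.load('l2.npz'); T=z['T']; c=cam('wrist',T); s=cam('scene')
piv=np.array([T[0,3],T[1,3],106.]); print(piv)
N=np.array([U[1],-U[0],0])
def onplane(c,uv):
    a=back(c,uv,0);b=back(c,uv,100); t=N@(piv-a)/(N@(b-a)); P=a+t*(b-a); return (P-piv)@U,P[2]
cr=lambda x,y:(140+(x-400)*.4,200+y*.4)
for n,p in [('tail',(712,91)),('head end',(464,342)),('head',(520,292))]: print(n,np.round(onplane(s,cr(*p)),1))
w=lambda x,y:(130+x*.6,y*.6)
for n,p in [('flange tip top',(214,77)),('flange near top edge',(214,95)),('head near top edge',(212,262)),('head far top',(212,172)),('carr head-side top',(214,300))]: print(n,w(*p),np.array(T[:3,3]).round(0),[ (zz,round((back(c,w(*p),zz)-piv)@U,1)) for zz in (60,75,90,105)])
# fit: pixel predictions for (xp, th)
obs=np.array([w(214,77)[1],w(214,95)[1],w(212,262)[1],w(212,172)[1]])
loc=np.array([[191,13],[183,13],[110,22],[150,22]])
from scipy.optimize import least_squares
def pr(q):
    xp,th=q; C,S=np.cos(th),np.sin(th); P=[]
    for x,h in loc:
        dx,dz=x-xp,h-40; P.append(piv+U*(dx*C-dz*S)+np.array([0,0,dx*S+dz*C]))
    return proj(c,P)[:,1]-obs
r=least_squares(pr,[65,0]); print('xp,th',r.x,r.fun)
E
```

```text
[486.1524498  279.48317333 106.        ]
tail [-193.2   43.4]
head end [117.3  84.3]
head [60.2 67.2]
flange tip top (258.4, 46.199999999999996) [486. 279. 123.] [(60, np.float64(123.0)), (75, np.float64(120.5)), (90, np.float64(118.1)), (105, np.float64(115.6))]
flange near top edge (258.4, 57.0) [486. 279. 123.] [(60, np.float64(115.0)), (75, np.float64(113.0)), (90, np.float64(111.0)), (105, np.float64(109.0))]
head near top edge (257.2, 157.2) [486. 279. 123.] [(60, np.float64(34.9)), (75, np.float64(37.4)), (90, np.float64(40.0)), (105, np.float64(42.5))]
head far top (257.2, 103.2) [486. 279. 123.] [(60, np.float64(79.6)), (75, np.float64(79.6)), (90, np.float64(79.6)), (105, np.float64(79.6))]
carr head-side top (258.4, 180.0) [486. 279. 123.] [(60, np.float64(14.8)), (75, np.float64(18.5)), (90, np.float64(22.2)), (105, np.float64(25.9))]
xp,th [ 7.01082713e+01 -1.63811786e-02] [-0.35593488  0.4170629  -0.0712167   0.00832764]
```

```bash
cat >> h.py <<'E'
G=np.array([476.5,214.2,107.]); f0=np.load('f0.npy')
def slide(s0,d,sgn):
    """push from s0 in direction sgn until sliding starts, then d mm more; returns s"""
    s=s0; n=0
    while n<20:
        s+=sgn; n+=1; bot.movel(G+s*U,max_speed=25); f=(np.array(monitor.read_wrist_force())-f0)@U
        print(round(s,1),round(f,1),end='; ')
        if f*sgn<-4.2: break
    s+=sgn*d; bot.movel(G+s*U,max_speed=10); bot.hold(.2); print('end',s,(force(3)-f0)@U); return s
E
python3 - <<'E'
from h import *
bot.movel(G+66*U,max_speed=25); bot.hold(.4); print(force(3)-f0)
s=slide(66,3.5,-1)
s+=5; bot.movel(G+s*U,max_speed=25); bot.movel(G+s*U+[0,0,16],max_speed=20); bot.hold(1.2)
print('lift',s,force()-f0, monitor.read_tool_pos(),monitor.read_time_s()); snap('l3')
z=np.load('l3.npz'); 
a=cv2.resize(z['wrist'][:330,130:370],(400,550));b=cv2.resize(z['scene'][200:370,140:300],(400,425),interpolation=2)
b=np.vstack([b,np.zeros((125,400,3),np.uint8)])
cv2.imwrite('pics/l3.png',np.hstack([a,b])[:,:,::-1])
E
```

```text
[-1.17826127  0.19504562 -1.97472602]
65 2.6; 64 1.5; 63 2.4; 62 2.0; 61 3.0; 60 4.2; 59 4.4; end 55.5 5.696173049807202
lift 60.5 [-5.84805893e-01  4.04451875e-03 -5.62650399e+00] [485.35724093 274.03592186 122.99972055] 19.625
```

View pics/l3.png

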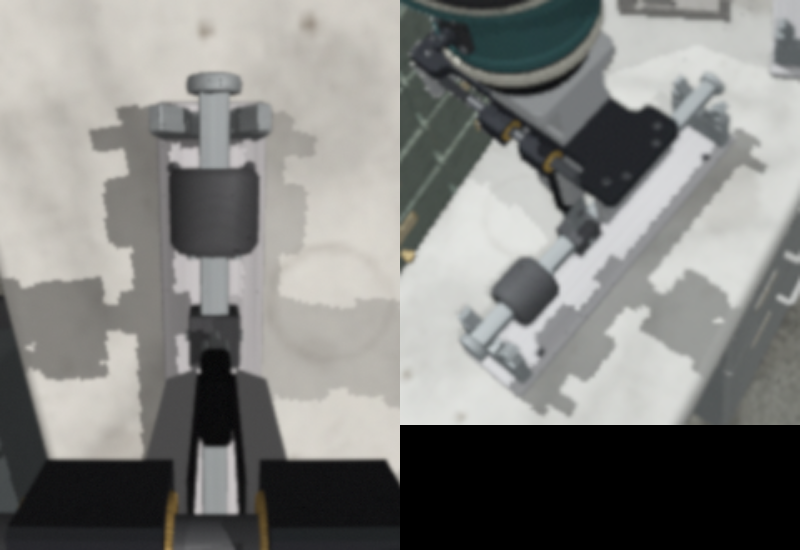

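```bash
cat >> h.py <<'E'
def onplane(c,uv,piv):
    N=np.array([U[1],-U[0],0])
    a=back(c,uv,0);b=back(c,uv,100); t=N@(piv-a)/(N@(b-a)); P=a+t*(b-a); return np.round([(P-piv)@U,P[2]],1)
E
python3 - <<'E'
from h import *
from scipy.optimize import least_squares
s=cam('scene')
w=lambda x,y:(130+x*.6,y*.6); cr=lambda x,y:(140+(x-400)*.4,200+y*.4)
piv0=np.array([*G[:2],90.])
# reference: bar lying flat in initial scene picture (800x600 scale), ends
im=cv2.imread('pics/scene0.png')
for n,p in [('tail',(412,376)),('head end',(268,533))]: print('flat',n,onplane(s,np.array(p)*.64,piv0))
for k,pts in (('l2',((712,91),(464,342),77,95,262,172)),('l3',((713,82),(470,340),74,92,254,168))):
    T=np.load(k+'.npz')['T']; piv=np.array([T[0,3],T[1,3],106.]); c=cam('wrist',T)
    a=onplane(s,cr(*pts[0]),piv); b=onplane(s,cr(*pts[1]),piv); print(k,a,b,'slope',(b-a)[1]/(b-a)[0])
    obs=np.array(pts[2:])*.6; loc=[[191,13],[183,13],[110,22],[150,22]]
    def pr(q):
        C,S=np.cos(q[1]),np.sin(q[1])
        return proj(c,[piv+U*((x-q[0])*C-(h-40)*S)+np.array([0,0,(x-q[0])*S+(h-40)*C]) for x,h in loc])[:,1]-obs
    print(least_squares(pr,[65,0]).x)
E
```

```text
flat tail [-123.    30.2]
flat head end [178.2  45.5]
l2 [-193.2   43.4] [117.3  84.3] slope 0.13172302737520128
[ 7.01082781e+01 -1.63811761e-02]
l3 [-189.    57.1] [118.3  77.9] slope 0.0676863000325415
[ 6.65022038e+01 -6.49268143e-02]
```

```bash
python3 - <<'E'
from h import *
a=np.load('l3.npz')['scene'][:,:,::-1]; b=cv2.resize(cv2.imread('pics/scene0.png'),(512,384),interpolation=cv2.INTER_AREA)
t=lambda im,u,v:cv2.resize(im[v:v+48,u:u+64],(400,300),interpolation=cv2.INTER_CUBIC)
cv2.imwrite('pics/cmp.png',np.vstack([np.hstack([t(a,225,215),t(a,150,300)]),np.hstack([t(b,225,215),t(b,150,305)])]))
E
```

```text
(no output)
```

View pics/cmp.png

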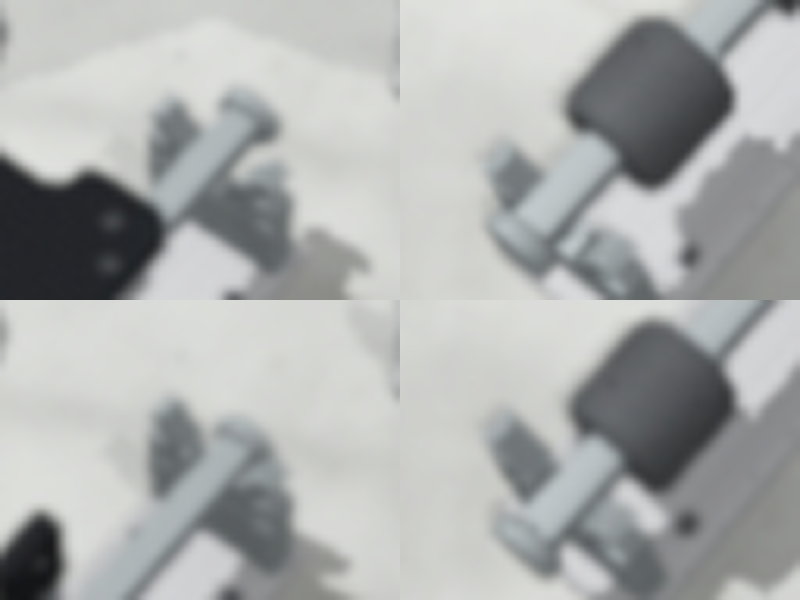

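```bash
python3 - <<'E'
from h import *
s=cam('scene'); p=np.array([*G[:2],90.])
px=lambda u0,v0,x,y:np.array([u0+x/6.25,v0+y/6.25])
for n,a,b in [('tail',px(225,215,220,125),px(225,215,225,95)),('tail2',px(225,215,238,155),px(225,215,243,122)),('head',px(150,305,96,220),px(150,300,87,222)),('cyl',px(150,305,170,110),px(150,300,167,103)),('cylbot',px(150,305,255,190),px(150,300,252,188))]:
    A,B=onplane(s,a,p),onplane(s,b,p); print(n,A,B,(B-A))
E
```

```text
tail [-109.4   71.6] [-112.4   87.5] [-3.  15.9]
tail2 [-120.5   37. ] [-123.5   56.1] [-3.  19.1]
head [187.1  73.5] [184.6  94.9] [-2.5 21.4]
cyl [151.   89.1] [146.6 111.5] [-4.4 22.4]
cylbot [137.2 -19.2] [133.2   5.6] [-4.  24.8]
```

```bash
python3 - <<'E'
from h import *
b=cv2.resize(cv2.imread('pics/scene0.png'),(512,384),interpolation=cv2.INTER_AREA);d=cv2.resize(cv2.imread('pics/side0.png'),(512,384),interpolation=cv2.INTER_AREA)
t=lambda im,u,v:cv2.resize(im[v:v+48,u:u+64],(400,300),interpolation=cv2.INTER_CUBIC)
cv2.imwrite('pics/forks.png',np.vstack([np.hstack([t(b,271,192),t(b,272,118)]),np.hstack([t(d,199,203),t(d,256,277)])]))
E
```

```text
(no output)
```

View pics/forks.png

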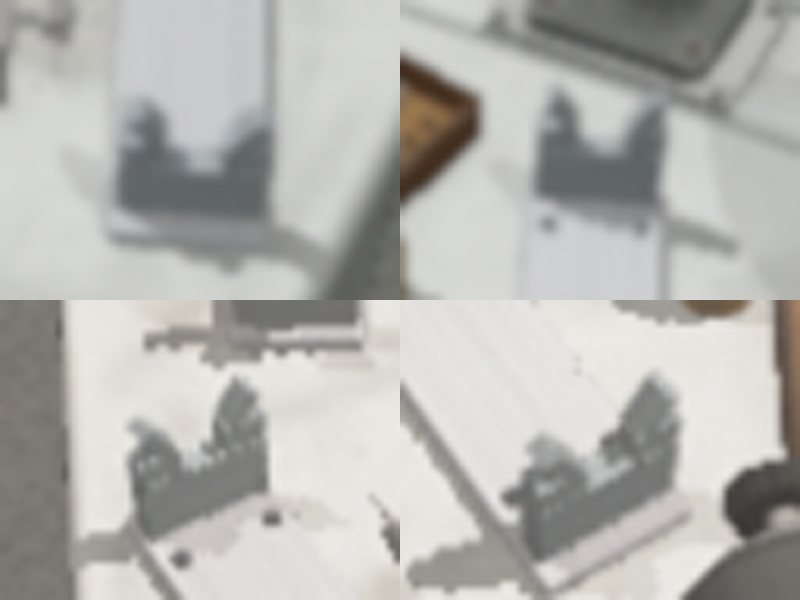

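```bash
python3 - <<'E'
from h import *
from scipy.optimize import least_squares
s=cam('scene');d=cam('side')
O=[]  # cam, local(x, ysign(h), z), px
def add(c,u0,v0,L):
    for loc,x,y in L: O.append((c,loc,(u0+x/6.25-.42,v0+y/6.25-.42)))
add(s,271,192,[((141,-1,10),118,212),((141,1,10),268,215),((141,0,43),203,170)])
add(s,272,118,[((-129,-1,10),135,198),((-129,1,10),262,208),((-129,0,43),205,152)])
add(d,199,203,[((129,1,10),150,240),((129,-1,10),268,190),((129,0,43),192,168)])
add(d,256,277,[((-141,1,10),125,260),((-141,-1,10),275,190),((-141,0,43),198,170)])
def f(q,ss=None):
    x,y,a,h=q[:4]; r=[]
    for i,(c,l,p) in enumerate(O):
        off=q[4:6] if c is d else (0,0)
        e=proj(c,[[x+l[0]*np.cos(a)-l[1]*h*np.sin(a),y+l[0]*np.sin(a)+l[1]*h*np.cos(a),l[2]]])[0]-p; r.append(e)
    return np.ravel(r)
r=least_squares(f,[459,-127,np.radians(113),30]); print(r.x[:2],np.degrees(r.x[2]),r.x[3]); print(r.fun.reshape(-1,2).round(1))
O0=O
for c in (s,d):
    O=[o for o in O0 if o[0] is c]; q=least_squares(f,r.x).x; print(q[:2],np.degrees(q[2]),q[3])
E
```

```text
[ 457.51206225 -128.57753523] 113.45020422398666 29.86151456355691
[[-0.1  0.2]
 [ 0.   1.5]
 [-0.5  0.2]
 [ 0.   0.3]
 [ 0.1 -0. ]
 [ 0.   0. ]
 [-1.2  0.5]
 [-0.5 -0.2]
 [ 1.1 -0.8]
 [ 1.   1.1]
 [-0.9 -0.2]
 [ 1.   1. ]]
[ 458.00192355 -129.89640007] 113.60049269031146 29.74766810283201
[ 457.42591561 -127.57280671] 113.29212264753103 30.007891578806632
```

```bash
python3 - <<'E'
from h import *
a=np.radians(113.45); U2=np.array([np.cos(a),np.sin(a),0]); t=np.array([457.5,-128.6,0])+33.5*U2; np.save('t.npy',t)
p=G+60.5*U
bot.movel(p+[0,0,120],max_speed=50)
bot.movel([t[0],t[1],227],down(23.45),max_speed=85); bot.hold(.5)
print(force(3)-f0,monitor.read_time_s(),monitor.read_joint_positions())
bot.movel([t[0],t[1],144],max_speed=50); bot.hold(.8)
snap('h'); print(monitor.read_time_s(),monitor.read_tool_pos(),monitor.read_gripper_width())
z=np.load('h.npz'); n=lambda i:cv2.resize(i,(400,300),interpolation=cv2.INTER_CUBIC)
w=cv2.resize(z['wrist'][:,100:412],(400,492))
cv2.imwrite('pics/h.png',np.hstack([w[:492],np.vstack([n(z['scene'][110:245,200:380]),n(z['side'][180:330,180:380])])[:492]])[:,:,::-1])
E
```

```text
[ 0.04322574  0.46340887 -5.81081873] 27.1583 [ -2.96368752   3.42476103  12.03619484 112.79978726  -0.7972652
  63.85238573  32.85114076]
29.9167 [444.19040939 -97.87354143 144.0109543 ] 11.512001713034207
```

View pics/h.png

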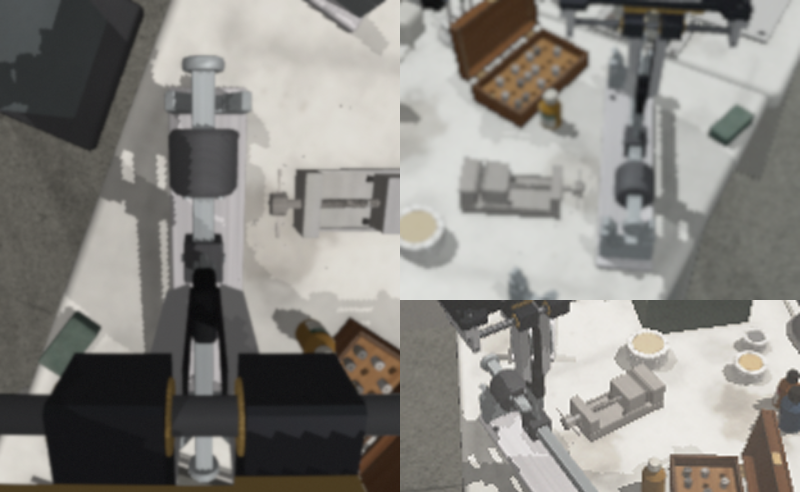

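```bash
python3 - <<'E'
from h import *
t=np.load('t.npy'); T=np.load('h.npz')['T']; c=cam('wrist',T)
a=np.radians(113.45); u=np.array([np.cos(a),np.sin(a)]); v=np.array([-u[1],u[0]]); C=np.array([457.5,-128.6])
P=lambda x,y,z:(lambda q:np.round([(q-C)@u,(q-C)@v],1))(back(c,(100+.78*x,.78*y),z)[:2])
for n,x,y,z in [('pL',167,98,73),('pR',250,98,73),('fork top far edge',208,90,73),('bar@fork',204,100,94),('flange far top',204,56,100),('flange near',204,72,100),('bar@carriage',204,232,94),('head far',204,130,109),('head near',204,195,109),('tail flange',203,470,97),('plate L',173,200,10),('plate R',243,200,10)]: print(n,P(x,y,z))
E
```

```text
pL [133.6  22.6]
pR [133.7 -30.9]
fork top far edge [138.5  -3.8]
bar@fork [130.8  -1.3]
flange far top [154.2  -1.2]
flange near [145.6  -1.2]
bar@carriage [49.7 -1.3]
head far [113.4  -1.3]
head near [76.1 -1.3]
tail flange [-141.4   -0.6]
plate L [56.7 25. ]
plate R [ 56.7 -34.4]
```

```bash
python3 - <<'E'
from h import *
t=np.load('t.npy'); a=np.radians(113.45); v=np.array([-np.sin(a),np.cos(a),0]); p=t-2.2*v
bot.movel([p[0],p[1],144],max_speed=20)
for z in (125,114,109,107):
    bot.movel([p[0],p[1],z],max_speed=20); bot.hold(.15); print(z,(force(3)-f0).round(2),np.round(monitor.read_tool_pos(),1))
bot.hold(.4); print((force(3)-f0).round(2),monitor.read_time_s())
snap('d')
z=np.load('d.npz'); n=lambda i:cv2.resize(i,(400,300),interpolation=cv2.INTER_CUBIC)
w=cv2.resize(z['wrist'][:,100:412],(400,492))
cv2.imwrite('pics/d.png',np.hstack([w[:492],np.vstack([n(z['scene'][110:245,200:380]),n(z['side'][180:330,180:380])])[:492]])[:,:,::-1])
E
```

```text
125 [-0.1   0.14 -5.37] [446.2 -97.  125.1]
114 [-0.65  0.25 -5.76] [446.2 -97.  114.1]
109 [ 0.06  0.46 -6.05] [446.2 -97.  109.1]
107 [ 0.43  0.19 -2.44] [446.3 -97.  107.1]
[ 0.59  0.25 -2.12] 34.125
```

```bash
python3 - <<'E'
from h import *
p=np.array(monitor.read_tool_pos())
for z in (106.4,105.8):
    bot.movel([446.2,-97,z],max_speed=10); bot.hold(.2); f=force(3)-f0; print(z,f.round(2))
    if f[2]>-.6: break
bot.command_gripper(90); bot.hold(.3); p=np.array(monitor.read_tool_pos())
bot.movel([446.2,-97,190],max_speed=80); bot.hold(.5)
T=tool(); w=optics.read_camera('wrist'); np.savez('e.npz',T=T,w=w)
bot.movel([420,-97,300],max_speed=120); 
s=optics.read_camera('scene'); d=optics.read_camera('side'); print(monitor.read_time_s())
n=lambda i:cv2.resize(i,(400,300),interpolation=cv2.INTER_CUBIC)
cv2.imwrite('pics/e.png',np.hstack([cv2.resize(w[:,120:376],(400,600),interpolation=2),np.vstack([n(s[110:245,200:380]),n(d[190:310,190:350])])])[:,:,::-1])
E
```

```text
106.4 [-0.77  2.05  4.33]
39.3167
```

View pics/e.png

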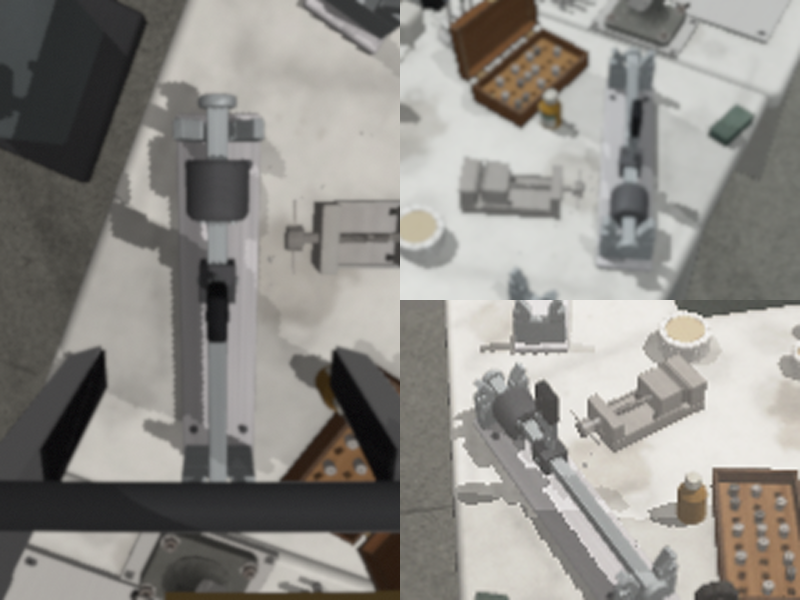

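The bar lies in both notches: the head flange sits just outside its fork at (217,100), the tail is in its fork at (218,465), and the tab is upright. The tin, bottle and block are where they were.

```bash
python3 -c "
from rig import workorder
print(workorder.sign_off())"
```

```text
the job is handed in; nothing more can be done
None
```

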